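# Let the weight of the cheese press down on to the cheese

## Task

The cheese press stands wound up, its weight hanging on the ratchet. Throw the red-knobbed release lever over towards you, wind the crank up a touch so that the pawl swings out, then keep hold of the crank and let it come back slowly under the load until the pressure foot carries the whole weight on the follower inside the mould. Do not drop the weight or crank the foot down harder than its own weight, leave the pawl out, let go of the crank, and leave everything else where it stands.

Things in the scene. Friction and masses are not known exactly. Their poses are not given: they have to be found in the camera images.
- press: Bench cheese press, fixed: beech board 190 x 215 mm, 28 mm high, two columns, grey crosshead 172 mm wide, top 200 mm up, crank at its left, ratchet wheel and release lever at its right; ram top about 250 mm up. Origin: underside of the board, under the ram; x points away from the robot (the front is -x), y left, z up. Wall cabinets hang behind it: fronts at x = 0.62 m, from 0.47 m up.
- crank_shaft (a point): Point on the axis of the crank shaft, at the outer face of the crank arm: press frame x = 16, y = 107, z = 180 mm. The axis is parallel to the press's y. The ratchet wheel (62 mm across, 12 teeth, y = -92 to -102 mm) sits on the shaft's other end.
- crank_grip (a point): Middle of the crank's black handle: a freely turning sleeve, 21.6 mm thick, 66 mm long, parallel to the press's y; the crank arm's outer face is 38 mm inward (-y). It moves on a circle of 65 mm radius about the shaft, at the start about 15 degrees forward (-x) of straight up. The load pulls it forward and down with 5 to 9 N; moving it back (+x) winds up.
- press_crank (a joint): Crank angle, rad: about 0 at the start; grows as the crank comes back under load (handle over the top, forwards, then down; its lean from straight up is 0.26 + this), lowering the ram 16 mm per rad. Negative = wound up, stop at -0.37. The foot begins to bear at 0.4 to 1.6 rad, different each time, and carries the whole weight about 0.1 rad later.
- press_ram (a joint): Travel of the ram with its two steel disc weights, m: about 0 at the start (hanging on the ratchet), grows downwards. Ram and foot weigh 2.1 to 2.9 kg and should come down at well under 50 mm/s (0.2 m/s at the crank handle).
- press_foot: Round wooden foot, 80 mm across, under the ram on a spring (16 N/mm, 10 mm travel). It goes down into the white mould (96 mm inside, rim 87 mm up) on to the wooden follower lying on the curd, 6 to 23 mm below the rim; that depth is not given and must be felt as the load goes off the crank. Wound up, its origin is the press's origin; the frames are parallel.
- lever_knob (a point): Centre of the red ball (26 mm) on the release lever, at press y = -106 mm, about 265 mm up. The lever swings in the press's x-z plane, 50 mm from pivot (press x = -30, z = 220 mm) to ball. It is top-heavy: at the start it leans 25 degrees away from the robot (+x); moved past upright towards the robot (-x) it falls over by itself, leans forward and tugs the pawl out.
- press_lever (a joint): Release lever's angle relative to the pawl, rad: 0 = holding the pawl in (start), 0.87 = thrown over towards the robot. It stays at either stop by its weight.
- press_pawl (a joint): Pawl angle, rad: 0 = in the ratchet wheel (start), 0.40 = swung right out. While the weight hangs on it, it is jammed in the tooth even with the lever thrown; winding the crank up by 0.05 to 0.15 rad frees it, and the thrown lever then swings it out and keeps it out.
- salt_shaker: Glass salt shaker with metal top, 44 x 44 x 90 mm, standing loose at the left; origin at the middle of its foot. A bystander.
- nutmeg_jar: Spice jar with green label and dark lid, 44 x 44 x 105 mm, standing loose at the left; origin at the middle of its foot. A bystander.
- cut_glass: Cut glass tumbler, 73 x 73 x 88 mm, standing loose at the right; origin at the middle of its foot. A bystander.

How it is judged:
By the outcome, as a careful person would: the job done as asked, in the order asked, and still so for the second after the job is handed in, with the robot touching nothing.
It also fails if it takes over 72 s, if anything falls off the work surface, if the arm or the gripper's body presses on something with over 40 N, if the wrist force passes 120 N, or if a joint passes its speed limit or range.

## Robot

A 6-joint arm with a two-finger parallel gripper is mounted at the origin on a cart in front of the work surface, level with it; the furniture and walls round the work are solid. World frame = base frame: x ahead of the robot, y to its left, z up, the work surface at z = 0. Lengths are in m, angles in rad, forces in N, time in s.
With the tool pointing down it reaches from about 0.275 to 0.825 m from the base axis. Payload 4.9 kg.
Tool frame: the origin (TCP) lies midway between the tips of the shut fingers; the grasp point (between the pads) lies 19 mm behind it (grip_point_offset is the distance from the TCP to the grasp point, in m); z points along the fingers, x is the direction in which the jaws open and shut, and the axes are right-handed (so a half turn about z gives the same grasp; the last joint's range is limited). The gripper opens to 85 mm and grips with 20 to 120 N. Pads are 22 mm wide; open, the fingers measure 114 mm over their backs; the gripper's body (76 mm by 85 mm) begins 54 mm behind the grasp point. The pads swing forward as they close: fully open they stand 13 mm farther back than shut.
Start: joints at [1.093, 0.326, -0.193, 1.052, 0, 1.437], TCP at [0.185, 0.518, 0.198] pointing down, gripper open.
Joint ranges: [-2.65, 2.65], [-0.97, 1.79], [-1.3, 1.35], [-1.93, 2.1], [-1.47, 1.37], [-3.14, 3.14]. Speed limits (rad/s): [2.57, 2.57, 3.14, 3.14, 3.14, 3.14].

## Interface

Orientations are given as a rotation vector (axis times angle).
In Python, from cell import * gives the robot as it stands. Calls block until the motion is done:
- movep(position, orientation): joint-space move of the TCP to a pose.
- move_l(position, velocity=0.15, rot=None, until_force=None): straight line of the TCP; rot=None keeps the orientation; velocity is the mean speed in m/s. With until_force (N) it stops when the force on the tool has changed by that much, and returns True; else False.
- set_joints(angles): joint-space move.
- let_go() and grab(newtons=None): open the fingers fully, or close them until they stop; newtons is the grip in N (None keeps the last).
- sleep(seconds).
- ik(position, orientation): joint angles nearest the present ones, or None.
- get_state(): the state.
- grab_frame(name): name is "side" or "top"; returns a dict with "img" (400x640x3 uint8, red, green, blue), "fx", "fy", "cx", "cy" (pixels), "cam_to_world" (4x4, takes a point from camera to world coordinates). Camera axes: x right, y down, z forward; pixel columns grow to the right and rows downward; lengths in m; the calibration is good to about 2 mm. A picture is of the moment at which its call begins. There is no depth.
A pose or a line that the arm cannot do raises MotionError and nothing moves.
- sign_off(): hands the job in, once; it reports no verdict.
Trained networks look in the newest picture that a camera, given by its name, has taken for a name from the list of things; names that differ only in an ending like _2 or _b are one class to them, and where a whole thing is asked for, a point or a joint stands for the part that bears it (a point fixed in the world has none). Each returns a list of dicts, best first, with "score" (0 to 1); they miss things now and then, are a little off and sometimes report something else, mostly with a low value. They report only what shows in the picture. A call takes as long as a camera call.
- spot_in(camera, name): "centre" ([column, row] in pixels, amid what is visible of it).
- silhouettes(camera, name): "mask" (400x640 bool, what is visible of it) and "centre" ([column, row] in pixels, amid what is visible of it).
- tip_of(camera, name): "centre" ([column, row] in pixels: a listed point, or the origin of a listed thing).
The state is a dict: "clock": time; "q": joint angles; "joint_velocities": joint speeds; "tau": joint torques, N m; "position": TCP position; "eef_rot": TCP orientation; "contact_force": force on the tool from outside, world axes, zero at the start; "wrist_torque": the same for the moment, N m; "finger_gap": opening from 0.0 (shut) to 1.0 (fully open).
Only numpy, scipy, OpenCV 4.12 (cv2) and the standard library are available. Lean on these libraries where they do the work, as an engineer would, in place of code of your own. Each camera call takes 0.05 s, during which the arm holds its last target.

## Working session

There is one attempt and no reset: what is moved stays moved. The work goes in short steps, each a Python script; the robot and the scene stay as the last script left them, time stands still between calls to the robot, and variables do not carry over. Pictures are saved under pics/ and viewed, and the job is handed in when it is done.

```bash
ls; mkdir -p pics
python3 - <<'E'
from cell import *
import cv2,numpy as np
for c in ("side","top"):
    f=grab_frame(c); cv2.imwrite(f"pics/{c}0.png",f["img"][:,:,::-1])
    print(c,f["fx"],f["fy"],f["cx"],f["cy"],np.round(f["cam_to_world"],4).tolist())
    for n in ("press","crank_grip","crank_shaft","lever_knob","press_foot","salt_shaker","nutmeg_jar","cut_glass"):
        print(n,[(np.round(d["centre"],1).tolist(),round(d["score"],2)) for d in tip_of(c,n)][:3])
s=get_state();print(s)
E
```

```text
pics
side 388.01139102869774 388.01139102869774 326.3912860719488 190.08331493557654 [[-0.9909, 0.0543, -0.1232, 0.6596], [0.1331, 0.5331, -0.8355, 1.264], [0.0203, -0.8443, -0.5354, 0.9198], [0.0, 0.0, 0.0, 1.0]]
press [([323.5, 219.5], 0.55)]
crank_grip [([339.4, 186.9], 0.63)]
crank_shaft [([331.4, 199.9], 0.55)]
lever_knob []
press_foot []
salt_shaker [([328.3, 304.2], 0.52)]
nutmeg_jar []
cut_glass []
top 487.7978331600395 487.7978331600395 329.83256417012876 204.97330937249882 [[0.2967, -0.7846, 0.5444, -0.5547], [-0.9549, -0.249, 0.1616, -0.2242], [0.0088, -0.5678, -0.8231, 1.7717], [0.0, 0.0, 0.0, 1.0]]
press [([335.5, 231.6], 0.8)]
crank_grip [([336.8, 234.3], 0.62), ([302.6, 192.6], 0.42)]
crank_shaft [([306.5, 201.5], 0.59)]
lever_knob [([370.1, 201.2], 0.49)]
press_foot [([338.2, 232.1], 0.36)]
salt_shaker []
nutmeg_jar []
cut_glass [([447.6, 263.8], 0.67)]
{'clock': 0.9, 'q': array([ 1.09278719e+00,  3.26197823e-01, -1.92605433e-01,  1.05199970e+00,
       -1.30516444e-05,  1.43664007e+00]), 'joint_velocities': array([ 0.00166844,  0.00130698, -0.00070483,  0.00114311,  0.00012749,
        0.00021451]), 'tau': array([-9.39453162e-05, -4.43314147e+01,  2.62760371e+01,  9.38829471e-04,
       -5.79766447e-05, -4.50839110e-06]), 'position': array([0.18539125, 0.51782696, 0.19797996]), 'eef_rot': array([2.56872460e+00, 1.80863660e+00, 2.10683982e-07]), 'contact_force': array([-0.19797279, -0.11161831, -0.26686731]), 'wrist_torque': array([ 0.0188968 , -0.01032126,  0.01224628]), 'finger_gap': 0.9992724001230413}
```

View pics/side0.png

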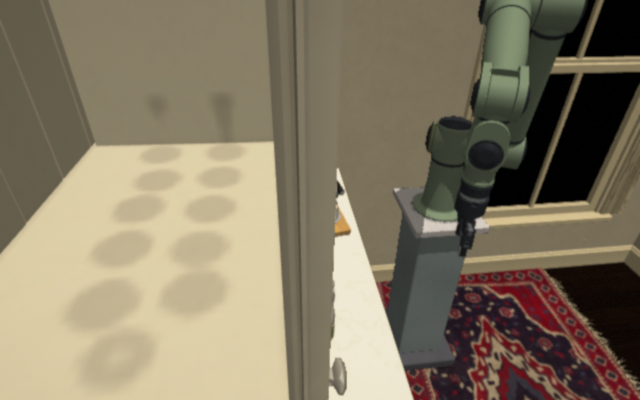

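View pics/top0.png

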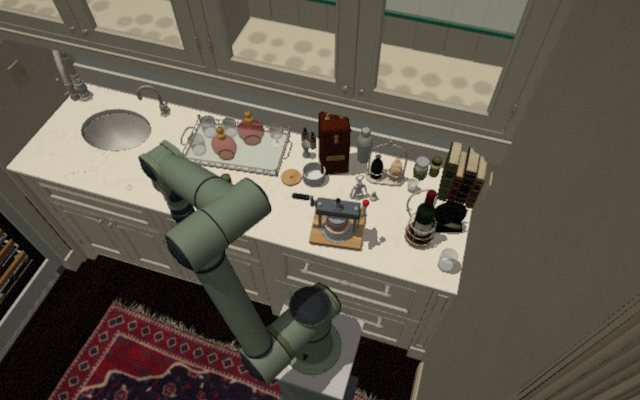

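Run:
```python
import cv2
a=cv2.imread("pics/side0.png")[120:320,220:440];cv2.imwrite("pics/side0c.png",cv2.resize(a,(660,600),interpolation=cv2.INTER_CUBIC))
a=cv2.imread("pics/top0.png")[150:300,260:460];cv2.imwrite("pics/top0c.png",cv2.resize(a,(800,600),interpolation=cv2.INTER_CUBIC))
```

```text
(no output)
```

View pics/side0c.png

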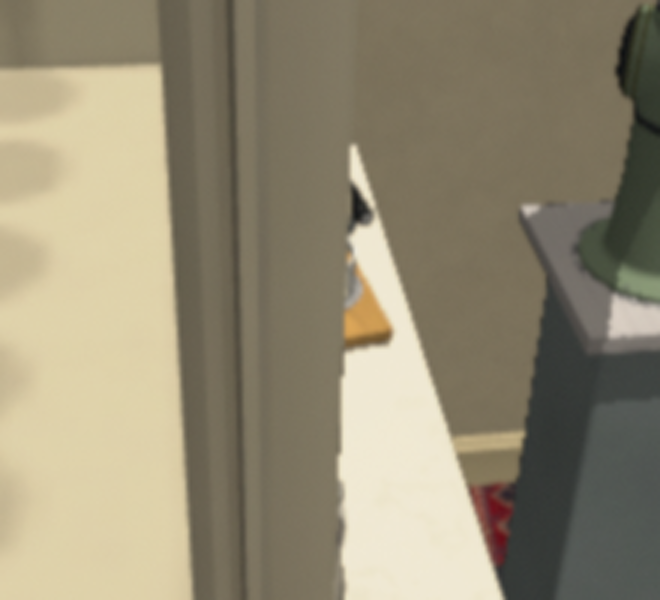

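View pics/top0c.png

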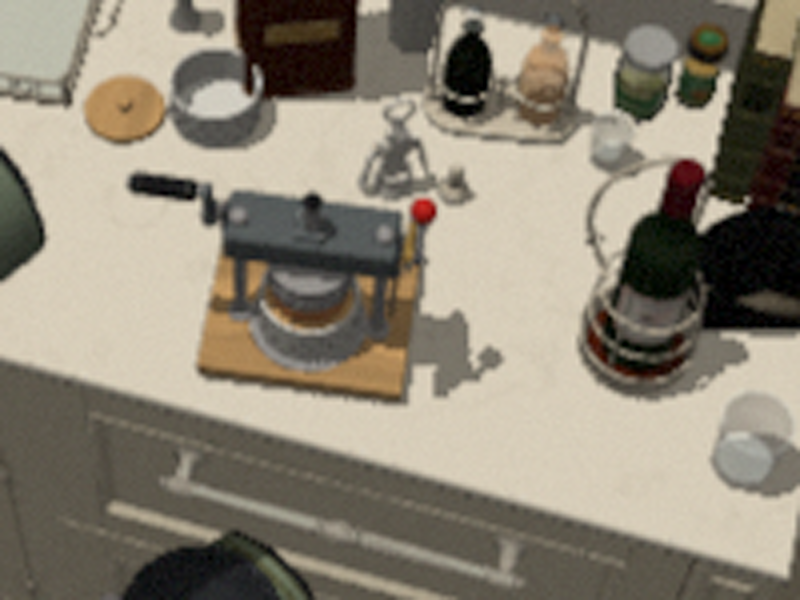

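```bash
cat > h.py <<'E'
from cell import *
import numpy as np, cv2
from scipy.optimize import least_squares
from scipy.spatial.transform import Rotation as R
def proj(f,P):
    T=np.linalg.inv(f["cam_to_world"]); p=np.asarray(P)@T[:3,:3].T+T[:3,3]
    return np.stack([f["fx"]*p[...,0]/p[...,2]+f["cx"],f["fy"]*p[...,1]/p[...,2]+f["cy"]],-1)
def p2w(pose,P):
    x,y,a=pose; P=np.atleast_2d(P); c,s=np.cos(a),np.sin(a)
    return np.stack([x+c*P[:,0]-s*P[:,1],y+s*P[:,0]+c*P[:,1],P[:,2]],-1)
E
python3 - <<'E'
from h import *
f=grab_frame("top");im=f["img"].astype(int)
m=(im[...,0]>120)&(im[...,1]<70)&(im[...,2]<80); m[:180]=0;m[:,:350]=0;m[:,385:]=0;m[225:]=0
ys,xs=np.nonzero(m);print("red",xs.mean(),ys.mean(),len(xs))
for n in("press","crank_grip","lever_knob","salt_shaker","nutmeg_jar","cut_glass"):
    for d in silhouettes("top",n):
        yy,xx=np.nonzero(d["mask"]);print(n,d["score"],d["centre"],len(xx),xx.min(),xx.max(),yy.min(),yy.max())
k=dict(knob=((-.0089,-.106,.2653),(xs.mean(),ys.mean())),
 grip=((-.0008,.145,.2428),(260+162/4,150+186/4)),
 ram=((0,0,.25),(260+313/4,150+200/4)),
 chL=((0,.086,.2),None))
pts=[k[n] for n in("knob","grip","ram")]
P=np.array([a for a,b in pts]);U=np.array([b for a,b in pts])-[0,0]
r=least_squares(lambda q:(proj(f,p2w(q,P))-U).ravel(),[.5,-.0,0])
print(r.x,r.fun)
q=r.x
print("board corners crop",((proj(f,p2w(q,[[sx*.095,sy*.1075,z] for sx in(-1,1) for sy in(1,-1) for z in(0,.028)]))-[260,150])*4).round().tolist())
np.save("pose.npy",q)
E
```

```text
red 365.3636363636364 202.0 22
press 0.87 [335.3, 218.3] 2412 292 367 193 248
crank_grip 0.52 [303.4, 196.1] 94 293 309 193 199
crank_grip 0.46 [365.0, 203.1] 35 362 368 199 206
lever_knob 0.37 [367.0, 204.5] 59 362 368 199 213
lever_knob 0.15 [335.8, 218.9] 2507 291 368 193 249
salt_shaker 0.5 [335.2, 223.7] 167 328 345 200 228
nutmeg_jar 0.58 [334.5, 221.2] 2545 291 368 193 249
cut_glass 0.95 [449.7, 257.8] 379 438 457 247 271
[0.48505263 0.05240765 0.17132788] [ 3.02379552e-01  2.62610656e-01 -1.29184074e-04  1.47155577e-01
 -3.06112008e-01 -4.24629102e-01]
board corners crop [[192.0, 400.0], [192.0, 387.0], [399.0, 425.0], [401.0, 411.0], [219.0, 249.0], [219.0, 235.0], [416.0, 271.0], [417.0, 257.0]]
```

Run:
```python
from h import *
f=grab_frame("top");q=np.load("pose.npy");s=8
c=f["img"][185:255,285:380,::-1];o=cv2.resize(c,None,fx=s,fy=s,interpolation=cv2.INTER_CUBIC)
def px(P):return ((proj(f,p2w(q,P))-[285,185]+.5)*s).astype(int)
for z,col in((0,(255,0,0)),(.028,(0,255,0))):
    cv2.polylines(o,[px([[-.095,.1075,z],[-.095,-.1075,z],[.095,-.1075,z],[.095,.1075,z]])],1,col,1)
for w in(.02,):
    cv2.polylines(o,[px([[-w,.086,.2],[-w,-.086,.2],[w,-.086,.2],[w,.086,.2]])],1,(0,255,255),1)
for p in ([0,0,.25],[-.0089,-.106,.2653],[-.0008,.145,.2428],[-.0008,.112,.2428],[-.0008,.178,.2428],[.016,.107,.18],[-.03,-.106,.22],[0,.048,.087],[0,-.048,.087]): cv2.circle(o,tuple(int(v) for v in px(p)[0]),3,(255,0,255),-1)
cv2.imwrite("pics/ov.png",o)
```

```text
(no output)
```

View pics/ov.png

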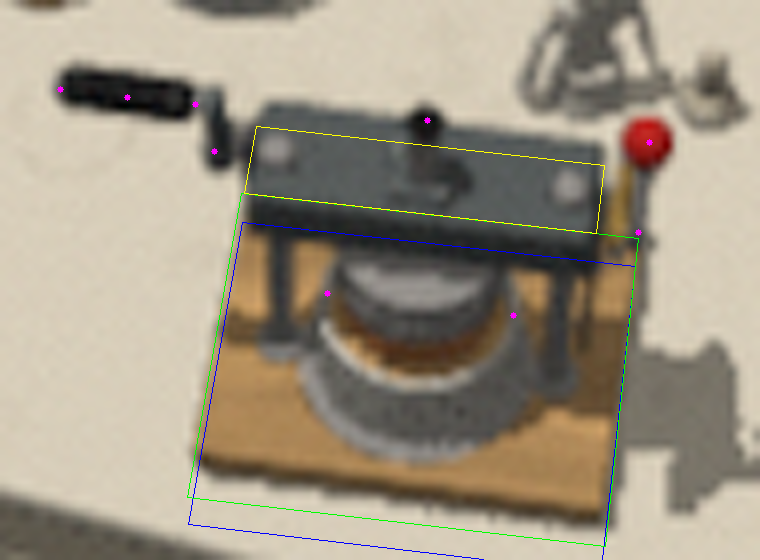

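Run:
```python
from h import *
f=grab_frame("top");q=np.load("pose.npy");s=8
c=f["img"][185:255,285:380,::-1];o=cv2.resize(c,None,fx=s,fy=s,interpolation=cv2.INTER_CUBIC)
def px(P):return ((proj(f,p2w(q,P))-[285,185]+.5)*s).astype(int)
t=np.linspace(0,2*np.pi,60)
for r,z,col in((.048,.087,(255,0,0)),(.053,.028,(0,255,0)),(.04,.095,(0,0,255))):
    cv2.polylines(o,[px(np.stack([r*np.cos(t),r*np.sin(t),0*t+z],1))],1,col,1)
z=.028;cv2.polylines(o,[px([[-.075,.1075,z],[-.075,-.1075,z],[.115,-.1075,z],[.115,.1075,z]])],1,(255,255,0),1)
a,b=-.012,.042;z=.2
cv2.polylines(o,[px([[a,.086,z],[a,-.086,z],[b,-.086,z],[b,.086,z]])],1,(0,255,255),1)
cv2.imwrite("pics/ov2.png",o)
```

```text
(no output)
```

View pics/ov2.png

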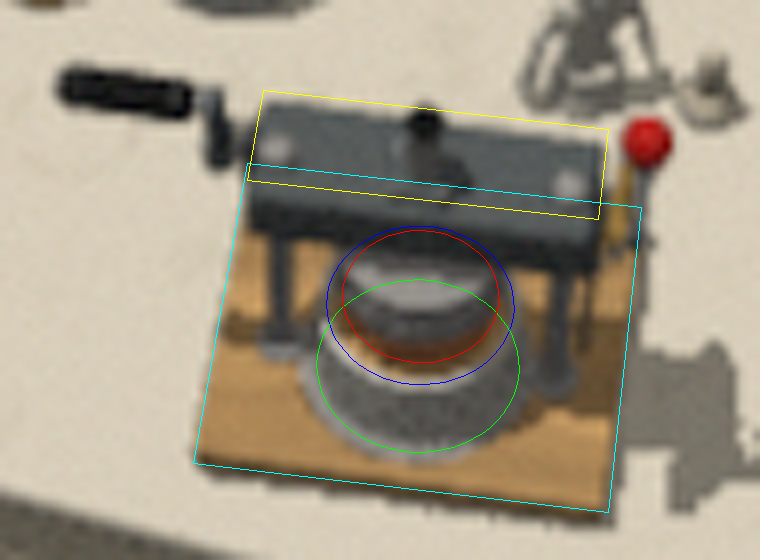

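```bash
cat >> h.py <<'E'
q0=np.load("pose.npy")
def rotv(xt):
    xt=np.array(xt,float);xt/=np.linalg.norm(xt);z=np.array([0,0,-1.]);y=np.cross(z,xt)
    return R.from_matrix(np.stack([xt,y,z],1)).as_rotvec()
ca,sa=np.cos(q0[2]),np.sin(q0[2])
EX=np.array([ca,sa,0]);EY=np.array([-sa,ca,0])
def W(x,y,z):return p2w(q0,[x,y,z])[0]
E
python3 - <<'E'
from h import *
f=grab_frame("top")
def ray(u,v,z):
    d=f["cam_to_world"][:3,:3]@[(u-f["cx"])/f["fx"],(v-f["cy"])/f["fy"],1];o=f["cam_to_world"][:3,3];return o+d*(z-o[2])/d[2]
print("thing base",ray(355,198,0),"ball thing", ray(374,199,0),"tumbler",ray(447,268,0),"obj226",ray(226,180,0))
print("knob",W(-.009,-.106,.265),"grip",W(-.0008,.145,.2428))
for s in(1,-1):
    for p,x in((W(.04,-.106,.36),EY*s),(W(.04,-.106,.252),EY*s),(W(-.02,-.106,.252),EY*s),(W(0,.148,.32),EX*s),(W(0,.148,.224),EX*s),(W(-.045,.148,.136),EX*s)):
        print(s,ik(p,rotv(x)))
E
```

```text
thing base [0.68713383 0.02782771 0.        ] ball thing [ 0.70750144 -0.05435755  0.        ] tumbler [ 0.46411878 -0.42224049  0.        ] obj226 [ 6.05968231e-01  6.16332218e-01 -2.22044605e-16]
knob [ 0.49425644 -0.05357485  0.265     ] grip [0.45954316 0.19514834 0.2428    ]
1 [-0.21876296  0.26675616  0.13350807  1.43754824  0.         -0.39009084]
1 [-0.21876296  0.28620236 -0.10929015  1.17530382  0.         -0.39009084]
1 [-0.26604589  0.17568349 -0.25289765  1.14221518  0.         -0.43737378]
1 [ 0.25952992  0.18083029 -0.07571133  1.3142547   0.          1.65899837]
1 [ 0.25952992  0.2179213  -0.27191925  1.08095578  0.          1.65899837]
1 [ 0.26832297  0.21256647 -0.51983156  0.8383983   0.          1.66779141]
-1 [-0.21876296  0.26675616  0.13350807  1.43754824  0.          2.75150181]
-1 [-0.21876296  0.28620236 -0.10929015  1.17530382  0.          2.75150181]
-1 [-0.26604589  0.17568349 -0.25289765  1.14221518  0.          2.70421888]
-1 [ 0.25952992  0.18083029 -0.07571133  1.3142547   0.         -1.48259429]
-1 [ 0.25952992  0.2179213  -0.27191925  1.08095578  0.         -1.48259429]
-1 [ 0.26832297  0.21256647 -0.51983156  0.8383983   0.         -1.47380124]
```

Run:
```python
from h import *
p=get_state()["position"]; r=rotv(EY)
grab(20)
move_l([p[0],p[1],.36],.3)
movep(W(.045,-.107,.36),r)
print(get_state()["contact_force"],get_state()["clock"])
print(move_l(W(.045,-.107,.253),.15,until_force=6))
f0=get_state()["contact_force"]
print(move_l(W(.01,-.107,.253),.05,until_force=4)); s=get_state();print("pos",(s["position"][:2]-q0[:2])@EX[:2],s["contact_force"]-f0,s["position"][2],s["clock"])
f=grab_frame("top");cv2.imwrite("pics/t1.png",cv2.resize(f["img"][160:260,270:400,::-1],None,fx=6,fy=6))
```

```text
[-1.11133419  0.19175421  0.78627036] 5.2417
False
False
pos 0.010159975143764382 [-0.87187114 -0.93297703  0.24499114] 0.2530900150931855 6.9583
```

View pics/t1.png

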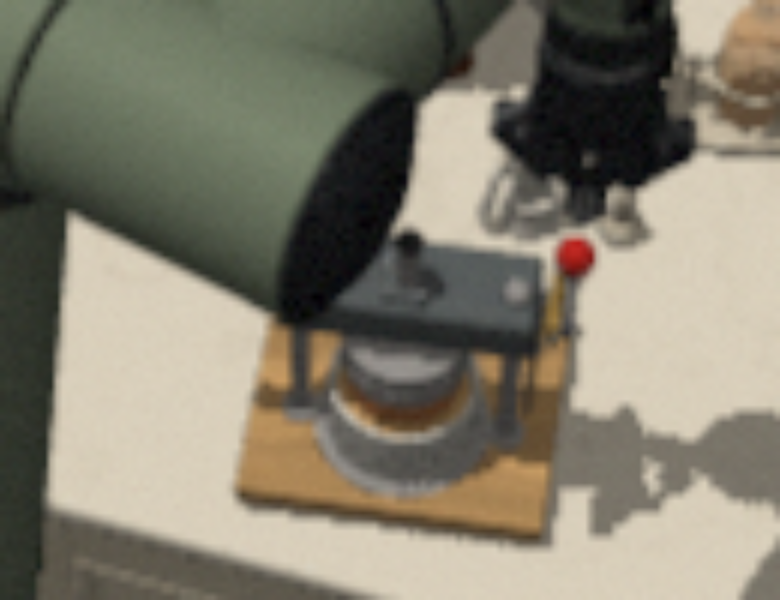

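Run:
```python
from h import *
f=grab_frame("top");s=get_state();print(s["position"],W(.01,-.107,.253),proj(f,s["position"]),proj(f,W(-.009,-.106,.265)))
im=f["img"].astype(int);m=(im[...,0]>120)&(im[...,1]<70)&(im[...,2]<80); m[:180]=0;m[:,:350]=0;m[:,385:]=0;m[225:]=0
ys,xs=np.nonzero(m);print("red",xs.mean(),ys.mean())
cv2.imwrite("pics/t2.png",cv2.resize(f["img"][170:220,335:400,::-1],None,fx=12,fy=12))
```

```text
[ 0.51341592 -0.05134619  0.25294845] [ 0.51314875 -0.05132088  0.253     ] [366.16447201 200.06538962] [365.65816657 202.3297138 ]
red 365.4347826086956 202.0
```

View pics/t2.png

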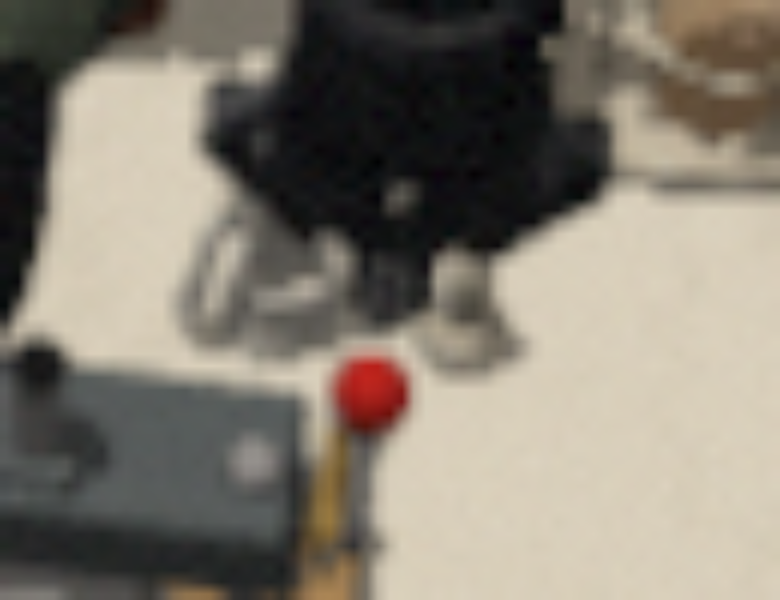

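Run:
```python
from h import *
print(get_state()["finger_gap"])
f0=get_state()["contact_force"]
for x in(.0,-.008,-.016):
    h=move_l(W(x,-.107,.253),.05,until_force=8)
    s=get_state();print(h,"pos",(s["position"][:2]-q0[:2])@EX[:2],s["contact_force"]-f0,s["clock"])
    f=grab_frame("top")
    im=f["img"].astype(int);m=(im[...,0]>120)&(im[...,1]<70)&(im[...,2]<80); m[:180]=0;m[:,:350]=0;m[:,385:]=0;m[225:]=0
    ys,xs=np.nonzero(m);print("red",xs.mean(),ys.mean(),len(xs))
    if h: break
print(proj(f,np.array([W(-.03+.05*np.sin(t),-.106,.22+.05*np.cos(t)) for t in(.436,.2,0,-.2,-.434)])))
cv2.imwrite("pics/t3.png",cv2.resize(f["img"][170:230,335:400,::-1],None,fx=10,fy=10))
```

```text
-0.002813137857242997
False pos -0.00028928589621247995 [-0.04927682  0.48377361 -0.14516935] 7.4083
red 365.42105263157896 202.3684210526316 19
False pos -0.008287153704885478 [-0.32504379  0.08695263 -0.07328611] 7.7667
red 365.0 204.0 1
False pos -0.016306351797055946 [-0.63925822  0.57360736 -0.09453105] 8.125
red nan nan 0
[[365.66679836 202.25579082]
 [365.47192026 204.1164512 ]
 [365.25538729 206.12986154]
 [365.00085539 208.45831087]
 [364.66913397 211.45128178]]<stdin>:9: RuntimeWarning: Mean of empty slice.
  ret = ret.dtype.type(ret / rcount)
```

View pics/t3.png

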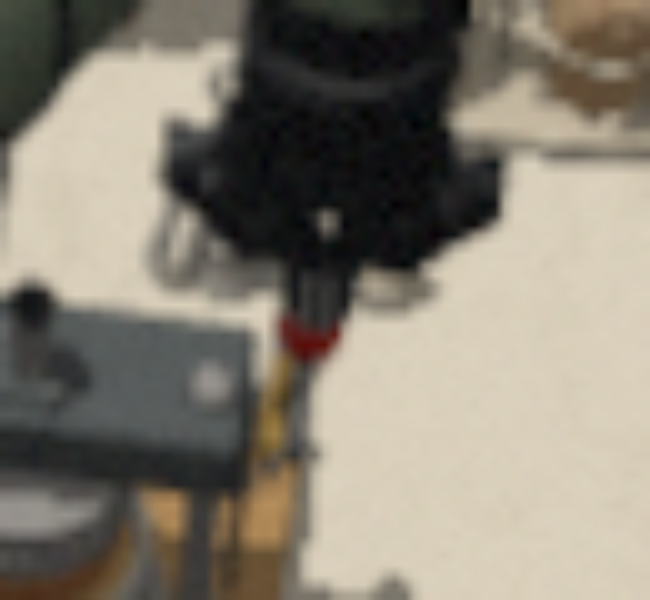

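Run:
```python
from h import *
s=get_state();p=s["position"]
f=grab_frame("side");print(proj(f,p),proj(f,p+[0,0,.1]),proj(f,p+[0,0,.3]));cv2.imwrite("pics/s4.png",f["img"][:,:,::-1])
f=grab_frame("top");o=cv2.resize(f["img"][150:225,320:415,::-1],None,fx=8,fy=8,interpolation=cv2.INTER_CUBIC)
Rm=R.from_rotvec(s["eef_rot"]).as_matrix()
for a,b,c,col in((0,0,0,(0,255,0)),(.0145,.011,0,(0,255,255)),(-.0145,.011,0,(0,255,255)),(.0145,-.011,0,(0,255,255)),(-.0145,-.011,0,(0,255,255)),(0,0,-.073,(255,0,255)),(.038,.042,-.073,(255,255,0)),(-.038,.042,-.073,(255,255,0)),(.038,-.042,-.073,(255,255,0)),(-.038,-.042,-.073,(255,255,0))):
    u=(proj(f,p+Rm@[a,b,c])-[320,150]+.5)*8;cv2.circle(o,tuple(int(v) for v in u),3,col,-1)
cv2.imwrite("pics/t4.png",o)
print(R.from_rotvec(s["eef_rot"]).as_matrix().round(3))
```

```text
[321.491922   150.78498945] [321.86046619 126.35864787] [322.68723378  71.56221257]
[[-0.17   0.985  0.   ]
 [ 0.985  0.17   0.   ]
 [-0.     0.    -1.   ]]
```

View pics/t4.png

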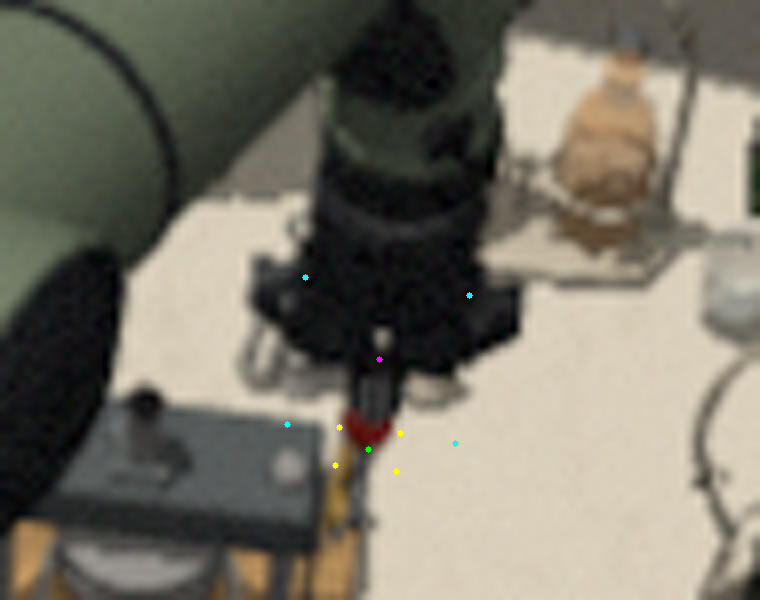

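View pics/s4.png

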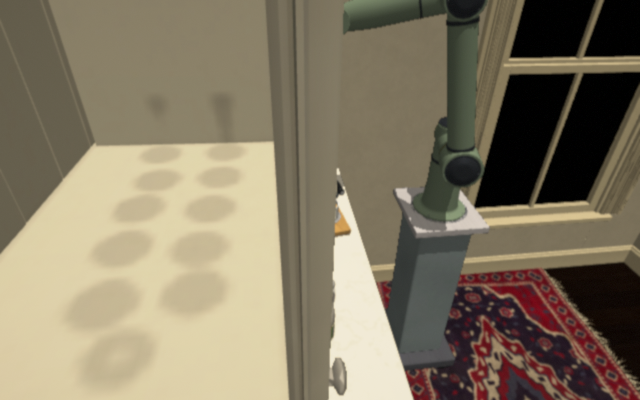

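Run:
```python
from h import *
f=grab_frame("top");o=f["img"][:,:,::-1].copy()
for P,col in (([[.62,y,.47] for y in np.linspace(-1,2,40)],(0,0,255)),([[0,0,z] for z in np.linspace(0,.3,7)],(255,0,255))):
    for u in proj(f,np.array(P)):
        if 0<=u[0]<640 and 0<=u[1]<400: cv2.circle(o,(int(u[0]),int(u[1])),1,col,-1)
print(get_state()["q"])
cv2.imwrite("pics/t5.png",cv2.resize(o,(800,500)))
```

```text
[-2.64422756e-01  1.83088693e-01 -2.41046676e-01  1.14644569e+00
  2.46333222e-05 -4.35773903e-01]
```

View pics/t5.png

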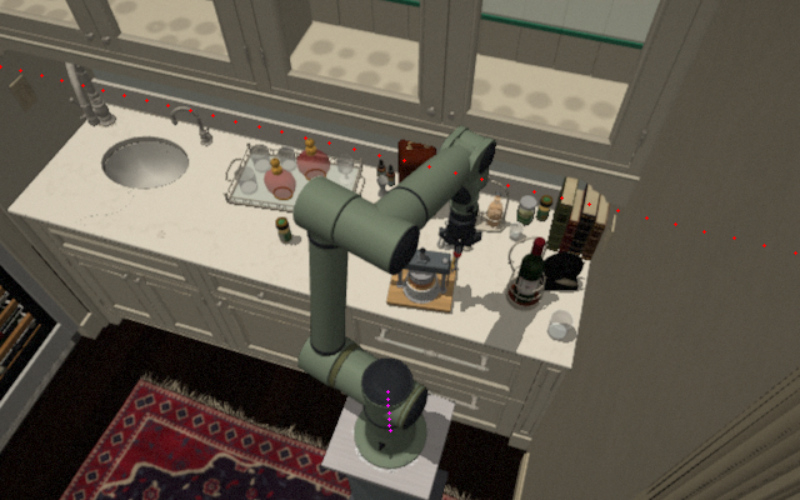

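Run:
```python
from h import *
f=grab_frame("side")
im=cv2.imread("pics/side0.png");s=5
c=im[180:270,420:520];o=cv2.resize(c,None,fx=s,fy=s,interpolation=cv2.INTER_CUBIC)
p=np.array([0.18539125, 0.51782696, 0.19797996]);Rm=R.from_rotvec([2.56872460e+00, 1.80863660e+00,0]).as_matrix()
for a,b,c2,col in((0,0,0,(0,255,0)),(.05,0,-.013,(0,255,255)),(-.05,0,-.013,(0,255,255)),(0,0,-.073,(255,0,255)),(.038,.042,-.073,(255,255,0)),(-.038,.042,-.073,(255,255,0)),(.038,-.042,-.073,(255,255,0)),(-.038,-.042,-.073,(255,255,0))):
    u=proj(f,p+Rm@[a,b,c2]);print(u);u=(u-[420,180]+.5)*s;cv2.circle(o,tuple(int(v) for v in u),3,col,-1)
cv2.imwrite("pics/s6.png",o)
print(proj(f,np.array([0,0,0.])),proj(f,np.array([0.62,0.2,.47])))
g=grab_frame("top");print(g["cam_to_world"].round(4).tolist())
```

```text
[455.6339525  257.59764035]
[457.89331159 266.51770792]
[455.36175675 242.47605157]
[461.10149577 236.92659462]
[445.46652371 243.61702488]
[444.21182602 226.09454359]
[479.30120966 248.59883171]
[476.00908566 230.54742169]
[437.4732072  206.02207016] [288.24060153 125.24975487]
[[0.2967, -0.7846, 0.5444, -0.5547], [-0.9549, -0.249, 0.1616, -0.2242], [0.0088, -0.5678, -0.8231, 1.7717], [0.0, 0.0, 0.0, 1.0]]
```

View pics/s6.png

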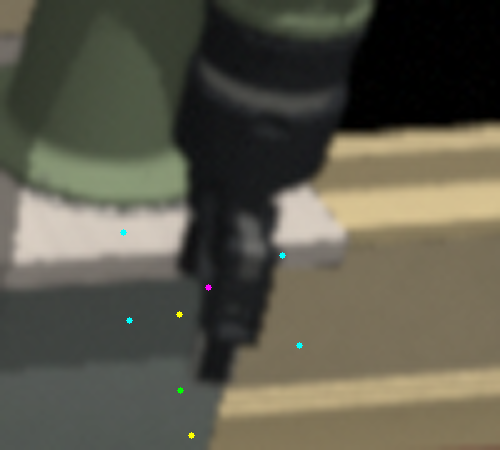

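Run:
```python
from h import *
move_l(W(.014,-.106,.253),.15)
move_l(W(.014,-.04,.253),.15)
print(move_l(W(.014,-.04,.215),.1,until_force=4))
print(move_l(W(.014,-.04,.145),.04,until_force=4))
s=get_state();print(s["position"],s["contact_force"],s["clock"])
f=grab_frame("top");cv2.imwrite("pics/t7.png",cv2.resize(f["img"][160:235,320:415,::-1],None,fx=8,fy=8,interpolation=cv2.INTER_CUBIC));print(proj(f,s["position"]))
```

```text
False
True
[0.50541841 0.01543383 0.1667535 ] [-1.85325714 -0.46135081  6.65156106] 11.05
[347.86497626 209.97933985]
```

View pics/t7.png

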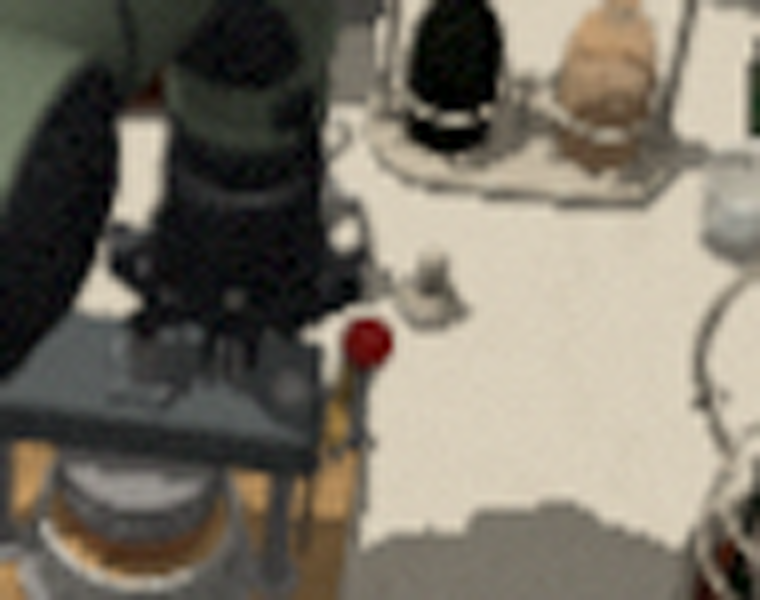

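Run:
```python
from h import *
f=grab_frame("top");p=get_state()["position"]
Rm=R.from_rotvec(get_state()["eef_rot"]).as_matrix()
o=cv2.resize(f["img"][180:220,325:375,::-1],None,fx=15,fy=15,interpolation=cv2.INTER_CUBIC)
o=np.clip(o.astype(int)*2,0,255).astype(np.uint8)
for a in(-.0145,0,.0145):
  for b in(-.011,.011):
    u=(proj(f,p+[0,0,.0332]+Rm@[a,b,0])-[325,180]+.5)*15;cv2.circle(o,tuple(int(v) for v in u),3,(0,255,255),-1)
cv2.imwrite("pics/t8.png",o)
```

```text
(no output)
```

View pics/t8.png

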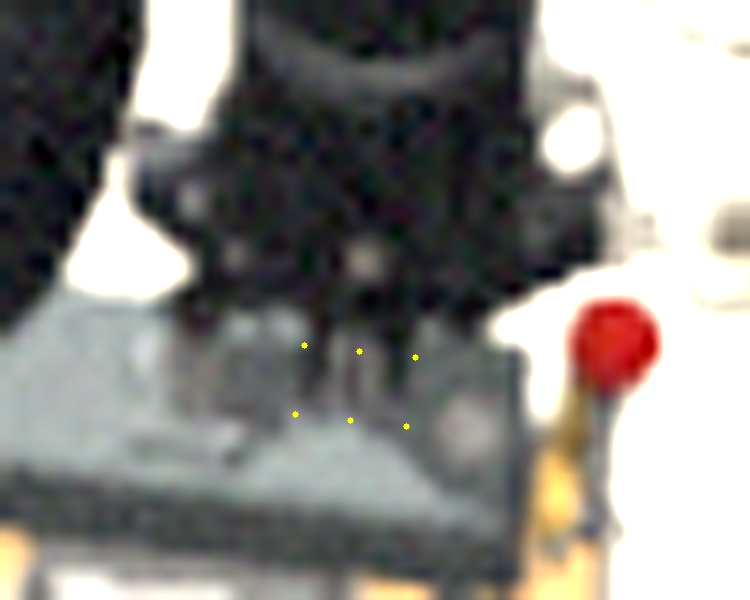

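```bash
cat >> h.py <<'E'
DZ=.033
def WC(x,y,z):
    p=W(x,y,z);p[2]-=DZ;return p
def px():
    p=get_state()["position"];d=p[:2]-q0[:2];return np.array([d@EX[:2],d@EY[:2],p[2]+DZ])
E
python3 - <<'E'
from h import *
move_l(WC(.014,-.04,.30),.2)
move_l(WC(.036,-.107,.30),.2)
print(move_l(WC(.036,-.107,.255),.1,until_force=5))
f0=get_state()["contact_force"]
for x in(.012,-.005,-.016):
    h=move_l(WC(x,-.107,.255),.05,until_force=8)
    s=get_state();print(h,px(),s["contact_force"]-f0,s["clock"])
    f=grab_frame("top")
    im=f["img"].astype(int);m=(im[...,0]>70)&(im[...,1]<.35*im[...,0])&(im[...,2]<.4*im[...,0]); m[:180]=0;m[:,:350]=0;m[:,385:]=0;m[225:]=0
    ys,xs=np.nonzero(m);print("red",xs.mean(),ys.mean(),ys.max(),len(xs))
    if h: break
cv2.imwrite("pics/t9.png",cv2.resize(f["img"][165:240,320:415,::-1],None,fx=8,fy=8,interpolation=cv2.INTER_CUBIC))
E
```

```text
False
False [ 0.01193579 -0.10709926  0.25518552] [ 1.31891656  0.46438569 -1.05137847] 13.5333
red 365.34615384615387 202.5 205 26
False [-0.00534364 -0.10701638  0.25504911] [ 0.97515261  0.91908127 -1.12619502] 14.075
red 364.9259259259259 206.59259259259258 209 27
False [-0.01628625 -0.10699775  0.25506274] [ 0.71330078  1.27969213 -0.68703138] 14.4917
red 364.18518518518516 211.40740740740742 214 27
```

View pics/t9.png

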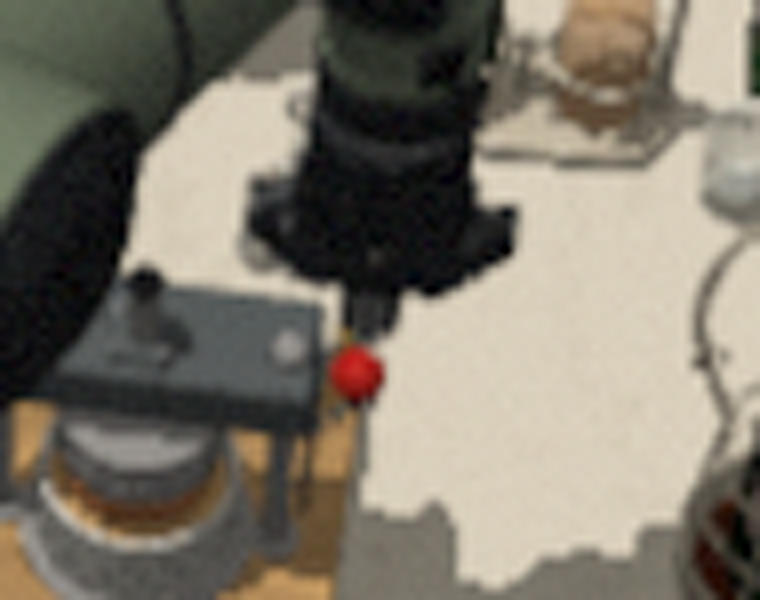

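Run:
```python
from h import *
move_l(WC(.012,-.107,.258),.15)
move_l(WC(.012,-.107,.36),.3)
let_go()
movep(WC(.003,.150,.34),rotv(EX))
print(move_l(WC(.003,.150,.222),.15,until_force=5))
s=get_state();print(px(),s["contact_force"],s["clock"],s["finger_gap"])
f=grab_frame("top");cv2.imwrite("pics/t10.png",cv2.resize(f["img"][165:240,270:365,::-1],None,fx=8,fy=8,interpolation=cv2.INTER_CUBIC))
f=grab_frame("side");cv2.imwrite("pics/s10.png",cv2.resize(f["img"][100:250,290:440,::-1],None,fx=4,fy=4,interpolation=cv2.INTER_CUBIC))
```

```text
False
[0.00368867 0.14998858 0.22278724] [-0.1065541   0.5383726   0.73113219] 18.8917 0.9989312521484621
```

View pics/t10.png

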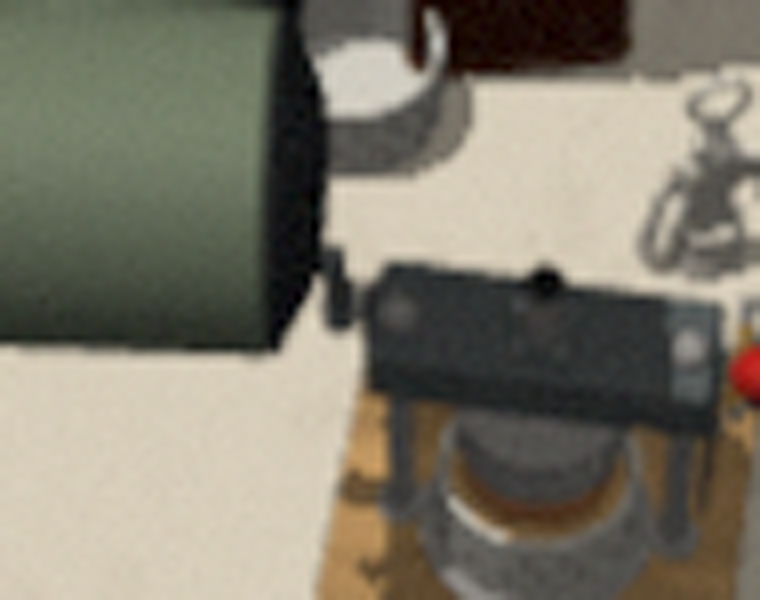

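View pics/s10.png

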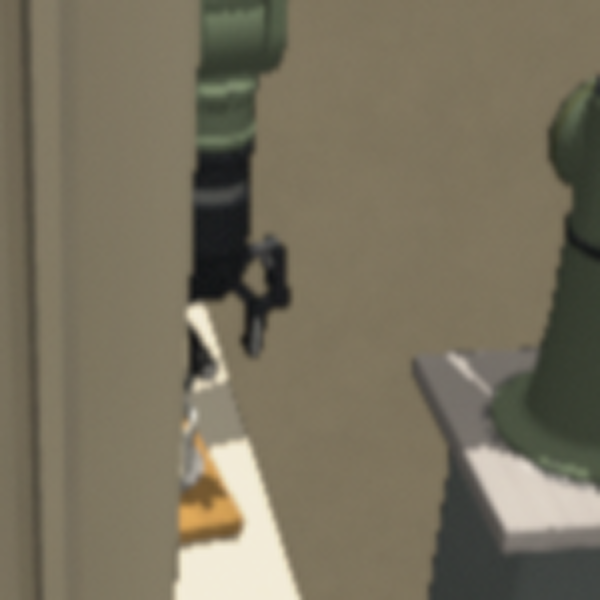

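Run:
```python
from h import *
f=grab_frame("side");o=cv2.resize(f["img"][160:205,320:380,::-1],None,fx=12,fy=12,interpolation=cv2.INTER_CUBIC)
for p,c in(((-.0008,.178,.2428),(0,255,0)),((-.0008,.112,.2428),(0,255,0)),((-.0008,.178,.232),(0,200,0)),((.0037-.0425,.161,.236),(0,0,255)),((.0037-.057,.161,.236),(0,0,255)),((-.075,.1075,.028),(255,0,0)),((-.075,-.1075,.028),(255,0,0)),((-.045,0.015,.087),(255,0,255))):
    u=(proj(f,W(*p))-[320,160]+.5)*12;cv2.circle(o,tuple(int(v) for v in u),3,c,-1)
cv2.imwrite("pics/s11.png",o)
```

```text
(no output)
```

View pics/s11.png

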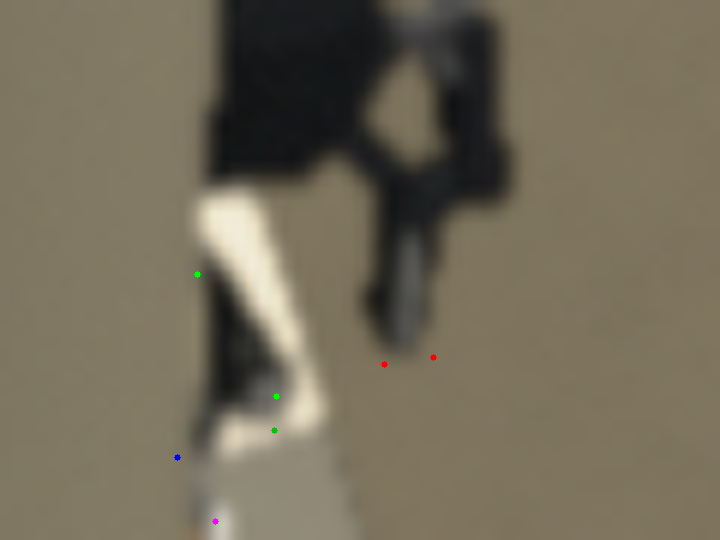

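Run:
```python
from h import *
move_l(WC(.004,.150,.218),.1)
s=get_state();print(px(),s["contact_force"],s["clock"])
grab(35)
s=get_state();print(px(),s["contact_force"],s["wrist_torque"],s["clock"],s["finger_gap"])
```

```text
[0.00395942 0.15000731 0.2179205 ] [-0.38783861 -0.5159965  -0.48180208] 19.2917
[0.00340323 0.14999977 0.21800152] [-2.74631743 -0.94937591  2.47519056] [-0.08165381  0.49067425 -0.23857357] 19.9 0.24177199726393367
```

```bash
cat >> h.py <<'E'
import json,os
L0=.26;X0=.004;Z0=.218;RR=.065
F0=np.array([-.25,0,-.2])
def force(n=4):
    v=[]
    for i in range(n):
        v.append(get_state()["contact_force"]); 
        if i<n-1: sleep(.03)
    return np.mean(v,0)-F0
def tr(F,L):
    fx=F@EX;fz=F[2]
    t=np.array([-np.cos(L),-np.sin(L)]);r=np.array([-np.sin(L),np.cos(L)])
    return fx*t[0]+fz*t[1], fx*r[0]+fz*r[1], F@EY
def go(L,rc=0.,v=.03,**k):
    x=X0-RR*(np.sin(L)-np.sin(L0))-rc*np.sin(L); z=Z0+RR*(np.cos(L)-np.cos(L0))+rc*np.cos(L)
    return move_l(WC(x,.150,z),v,**k)
E
python3 - <<'E'
from h import *
rc=0
for L in (.22,.18,.14,.10,.06):
    go(L,rc);F=force();t,r,y=tr(F,L);s=get_state()
    print(L,np.round([t,r,y],2),px().round(4),round(s["clock"],2),round(rc*1000,2))
    rc+=np.clip(r*.0001,-.0005,.0005)
E
```

```text
0.22 [ 4.63  4.64 -0.33] [0.0052 0.15   0.2185] 20.25 0
0.18 [5.24 2.98 0.16] [0.007  0.1499 0.219 ] 20.6 0.46
0.14 [ 5.34  2.35 -0.87] [0.0096 0.1498 0.2196] 20.95 0.76
0.1 [ 4.89  1.61 -0.61] [0.0122 0.1498 0.2201] 21.3 1.0
0.06 [ 5.07  1.14 -0.23] [0.0149 0.1497 0.2205] 21.65 1.16
```

Run:
```python
from h import *
f=grab_frame("top")
im=f["img"].astype(int);m=(im[...,0]>70)&(im[...,1]<.35*im[...,0])&(im[...,2]<.4*im[...,0]); m[:180]=0;m[:,:350]=0;m[:,385:]=0;m[235:]=0
ys,xs=np.nonzero(m);print("red",xs.mean(),ys.mean(),ys.max(),len(xs))
print(px(),get_state()["clock"])
cv2.imwrite("pics/t12.png",cv2.resize(f["img"][180:240,300:380,::-1],None,fx=10,fy=10,interpolation=cv2.INTER_CUBIC))
```

```text
red 363.5 216.78571428571428 219 28
[0.01485397 0.14973179 0.22046733] 21.7
```

View pics/t12.png

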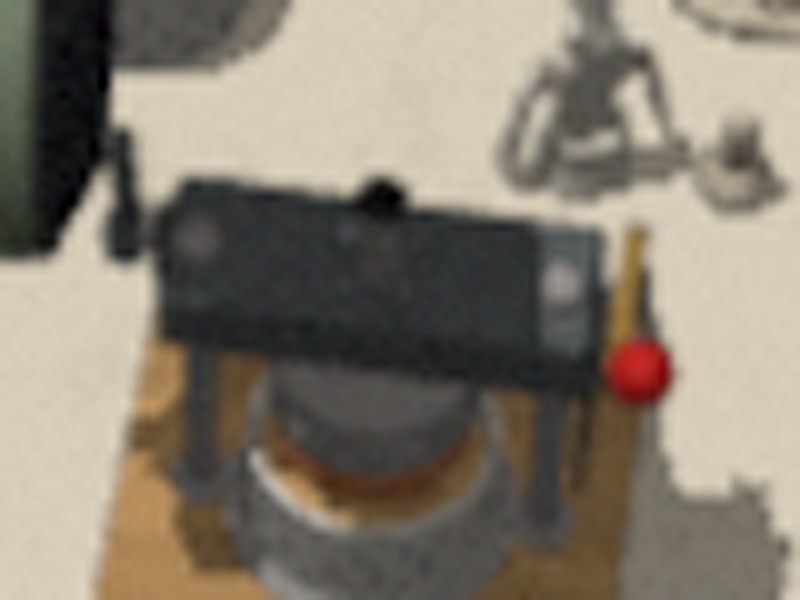

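Run:
```python
from h import *
rc=.0012;L=.06;lo=0
base=[]
while L<1.98:
    L+=.05
    go(L,rc,v=.03);F=force(3);t,r,y=tr(F,L);s=get_state()
    print(round(L,3),np.round([t,r,y],2),px().round(4),round(s["clock"],2),round(rc*1000,2))
    rc+=np.clip(r*.0001,-.0005,.0005)
    if len(base)>3 and t<.75*np.mean(base): 
        break
    base.append(t)
json.dump([L,rc,float(np.mean(base))],open("st.json","w"))
```

```text
0.11 [ 5.73 -0.01 -0.84] [0.0112 0.1498 0.22  ] 22.02 1.2
0.16 [ 5.18 -2.13 -0.32] [0.008  0.1499 0.2194] 22.35 1.2
0.21 [ 5.25 -2.95 -0.25] [0.0054 0.15   0.2189] 22.68 0.99
0.26 [ 5.42 -5.81 -0.2 ] [0.0035 0.15   0.2183] 23.0 0.69
0.31 [ 5.66 -2.81  0.46] [0.0007 0.1501 0.2173] 23.32 0.19
0.36 [ 5.48 -1.67  1.22] [-0.0024  0.1501  0.216 ] 23.65 -0.09
0.41 [ 5.7  -0.26  1.47] [-0.0056  0.1502  0.2145] 23.98 -0.26
0.46 [ 5.55 -0.48  1.3 ] [-0.0088  0.1503  0.213 ] 24.3 -0.28
0.51 [ 5.52 -1.27  1.86] [-0.0117  0.1504  0.2113] 24.62 -0.33
0.56 [5.45 0.   2.99] [-0.0144  0.1504  0.2095] 24.95 -0.46
0.61 [ 5.77 -0.84  2.59] [-0.0171  0.1505  0.2076] 25.27 -0.46
0.66 [ 5.7  -1.05  3.65] [-0.0196  0.1506  0.2056] 25.6 -0.54
0.71 [ 6.13 -1.27  3.85] [-0.022   0.1506  0.2034] 25.93 -0.65
0.76 [ 5.53 -1.28  4.31] [-0.0242  0.1507  0.2012] 26.25 -0.78
0.81 [ 5.78 -1.01  4.01] [-0.0264  0.1507  0.1988] 26.57 -0.9
0.86 [ 5.64 -0.94  4.25] [-0.0284  0.1508  0.1964] 26.9 -1.0
0.91 [ 6.02 -1.23  4.73] [-0.0303  0.1508  0.1939] 27.23 -1.1
0.96 [ 6.21 -0.4   4.9 ] [-0.0321  0.1509  0.1912] 27.55 -1.22
1.01 [ 5.77 -0.45  5.12] [-0.0337  0.1509  0.1886] 27.88 -1.26
1.06 [ 6.18 -0.34  4.73] [-0.0352  0.151   0.1858] 28.2 -1.31
1.11 [ 5.98 -0.1   4.99] [-0.0366  0.151   0.183 ] 28.52 -1.34
1.16 [ 5.14 -0.03  4.85] [-0.0377  0.151   0.1803] 28.85 -1.35
1.21 [2.91 2.26 4.97] [-0.0386  0.1511  0.1778] 29.18 -1.35
```

Run:
```python
from h import *
L,rc,b=json.load(open("st.json"))
for i in range(10):
    L+=.015
    go(L,rc,v=.015);sleep(.1);F=force(6);t,r,y=tr(F,L);s=get_state()
    print(round(L,3),np.round([t,r,y],2),px().round(4),round(s["clock"],2),round(rc*1000,2))
    rc+=np.clip(r*.0001,-.0003,.0003)
    if t<.5: break
json.dump([L,rc,b],open("st.json","w"))
```

```text
1.225 [2.72 1.62 4.92] [-0.0388  0.1511  0.1771] 29.69 -1.13
1.24 [1.36 1.45 4.69] [-0.039   0.1511  0.1764] 30.21 -0.96
1.255 [1.01 1.59 5.08] [-0.0392  0.1511  0.1757] 30.73 -0.82
1.27 [0.18 1.68 4.81] [-0.0394  0.1511  0.175 ] 31.24 -0.66
```

Run:
```python
from h import *
F=force(8);print(tr(F,1.27))
let_go();sleep(.2)
s=get_state();print(px(),s["contact_force"],s["finger_gap"],s["clock"])
p=s["position"];h=move_l([p[0],p[1],p[2]+.03],.05,until_force=4);print(h)
if not h:
    p=get_state()["position"];move_l([p[0],p[1],.34],.2)
    move_l(p+np.array([-.12,.12,.20]),.25)
print(get_state()["contact_force"],get_state()["clock"])
f=grab_frame("top");cv2.imwrite("pics/t13.png",cv2.resize(f["img"][180:240,290:385,::-1],None,fx=8,fy=8,interpolation=cv2.INTER_CUBIC))
f=grab_frame("side");cv2.imwrite("pics/s13.png",cv2.resize(f["img"][160:220,320:380,::-1],None,fx=8,fy=8,interpolation=cv2.INTER_CUBIC))
```

```text
(np.float64(-0.10479514989832972), np.float64(1.9447292207812297), np.float64(4.692545591664237))
[-0.04072903  0.14997793  0.1742104 ] [ 0.31236594 -0.96764837  0.04020823] 0.9985161284579211 32.3167
False
[-0.45540198  0.36276001 -0.43291478] 34.9
```

View pics/t13.png

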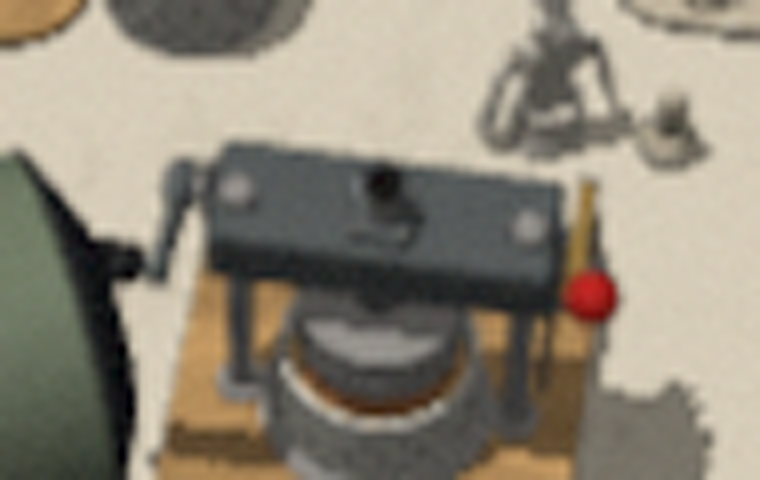

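View pics/s13.png

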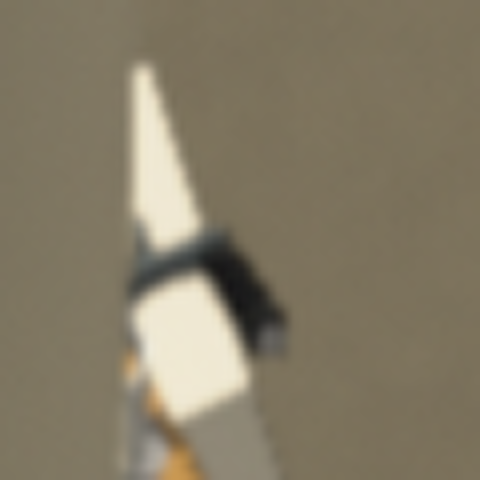

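Run:
```python
from h import *
a=grab_frame("side");
for L in(1.1,1.2,1.27,1.35,1.5,1.7):print(L,((proj(a,W(.016+.004-.065*np.sin(L),.178,.18+.065*np.cos(L)))-[320,160]+.5)*8).round())
sleep(.8)
b=grab_frame("side");d=np.abs(a["img"].astype(int)-b["img"]).max(2)[150:260,330:370];print("diff",d.max())
f=grab_frame("top")
im=f["img"].astype(int);m=(im[...,0]>70)&(im[...,1]<.35*im[...,0])&(im[...,2]<.4*im[...,0]); m[:180]=0;m[:,:350]=0;m[:,385:]=0;m[235:]=0
ys,xs=np.nonzero(m);print("red",xs.mean(),ys.mean())
print([(np.round(d["centre"],1).tolist(),d["score"]) for n in("cut_glass","salt_shaker","nutmeg_jar") for d in spot_in("top",n)])
cv2.imwrite("pics/t14.png",f["img"][:,:,::-1])
```

```text
1.1 [265. 319.]
1.2 [271. 330.]
1.27 [273. 338.]
1.35 [276. 348.]
1.5 [278. 366.]
1.7 [275. 392.]
diff 43
red 363.5 216.78571428571428
[([451.1, 260.5], 0.66), ([335.8, 220.2], 0.58), ([227.5, 182.1], 0.72)]
```

View pics/t14.png

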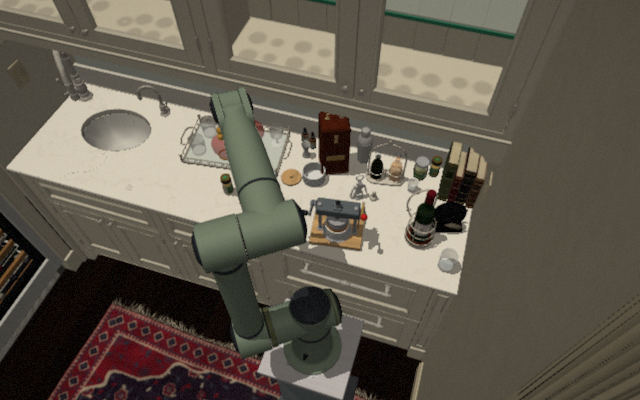

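Run:
```python
from h import *
def c():
    g=grab_frame("side")["img"].astype(int).sum(2)[180:208,345:358];m=g<150;y,x=np.nonzero(m);return x.mean().round(2),y.mean().round(2),len(x)
print(c());sleep(.7);print(c(),get_state()["contact_force"],get_state()["clock"])
sign_off()
```

```text
(np.float64(4.56), np.float64(15.78), 45)
(np.float64(4.5), np.float64(15.76), 46) [ 0.78861208  0.68750681 -0.2758355 ] 36.9
the job is handed in; nothing more can be done
```

The press is let down on its own weight, with the pawl out and the crank released. I handed the job in at about 37 s of the 72 s.

- **Lever:** I pushed the red knob past upright from behind. The picture then showed it where a fully thrown lever should be.
- **Wind-up:** I gripped the crank handle and wound it up by about 0.18 rad. The red knob dropped further forward in the picture, which showed that the pawl had swung out.
- **Lowering:** I let the crank back slowly, against a pull of about 5.5 N at the handle. The foot began to bear at about 0.9 rad of crank. I went on in small steps until the pull was about zero (−0.1 N), at about 1.0 rad, then opened the fingers and backed off.

**Checks at the end:**
- The crank had stayed within about 0.1 rad of where I let go, and did not move over 0.7 s.
- The pawl and lever position had not changed, and the force on the tool was near zero.
- The tumbler and the spice jar were seen standing. The salt shaker was never reliably detected, so I did not check it; the arm stayed away from the left-hand objects.

**Disagreements and limits:**
- **Tool height:** The fingertips sat about 33 mm higher than the robot reported. My first push passed over the knob without touching it. I found the offset in the pictures, confirmed it with a light touch (about 7 N) on the crosshead, and corrected for it.
- **Sideways force:** While lowering, the handle was under a sideways force of up to about 5 N, from a small alignment error.
- **Zero pull:** My reading of zero pull is good to about 0.5 N at the handle, or about 2 N at the foot.

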